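Dock the tube rack in the corner stop

TASK

Push the loaded tube rack along the bench with your fingertips until it sits flush in the aluminium corner stop: one long side flat against the long fence, and one end up against the short end stop. Slide it gently and keep it flat on the bench - do not pinch or lift it, do not touch the capped tubes standing in it, leave the other things where they are, and let go clear of it at the end.

Things in the scene. Friction and masses are not known exactly. Their poses are not given: they have to be found in the camera images.
- rack: Loaded tube rack: solid yellow block 52 mm (its x) by 124 mm (its y) by 45 mm high, about 0.4 kg, slides at 2 to 8 N; 12 white-capped tubes stand in its top, caps up to 54 mm above the bench. Origin: centre of underside (z = 0 on the bench), z up. It starts on the robot's side of the fence, away from the end stop, its long way within 0.4 rad of the fence's. Either long side may meet it.
- rack_side_a: One long side of the rack (-x side, nearer the robot at the start): a flat skin 4 mm thick, 116 mm long, part of the rack, outer face at x = -26 mm. Origin and axes are the rack's. Listed so that a pinch across the rack can be noticed.
- rack_side_b: The other long side of the rack (+x side, facing the fence at the start), outer face at x = +26 mm. Origin and axes are the rack's.
- rack_tubes: The 12 capped tubes in the rack, fixed to it, 14 mm wide caps with their tops 54 mm above the rack's underside, within 19 mm of the rack's centre line in x and 53 mm in y. Origin and axes are those of the rack. Not to be touched.
- corner_stop: L-shaped aluminium stop fixed to the bench, bars 12 mm thick, 22 mm high. Origin: inner corner at bench level. Long fence on the far side from the robot: inner face is the plane x = 0, y 0 to 280 mm (y runs to the robot's left). Short end stop at its right end: inner face is the plane y = 0, x 0 to -55 mm. The docked rack's centre is at x = -26, y = 62 mm in this frame, its long way along y.
- bottle: Bystander: white reagent bottle with a blue cap, 72 mm across, 165 mm high with the cap, loose; origin centre of its underside.
- tip_box: Bystander: grey pipette-tip box with a clear lid, 85 x 120 x 68 mm high, loose; origin centre of its underside.
- grid_rack: Bystander: empty open grid rack, yellow like the loaded one but wider, lower and with no tubes, 90 x 130 x 40 mm high, loose; origin centre of its underside.
- jar: Bystander: small amber jar with a black cap, 36 mm across, 60 mm high, loose, standing behind the fence; origin centre of its underside.

How it is judged:
By the outcome, as a careful person would: the job done as asked, in the order asked, and still so for the second after the job is handed in, with the robot touching nothing.
It also fails if it takes over 64 s, if anything falls off the work surface, if the arm or the gripper's body presses on something with over 40 N, if the wrist force passes 120 N, or if a joint passes its speed limit or range.

ROBOT

A 6-joint arm with a two-finger parallel gripper is mounted at the origin on the work surface. World frame = base frame: x ahead of the robot, y to its left, z up, the work surface at z = 0. Lengths are in m, angles in rad, forces in N, time in s.
With the tool pointing down it reaches from about 0.35 to 0.85 m from the base axis. Payload 8.1 kg.
Tool frame: the origin (TCP) lies between the finger pads; the fingertips stand 11 mm ahead of it and the grasp point (between the pads) lies 8 mm behind it (robot.tips_ahead is the distance from the TCP to the fingertips, in m); z points along the fingers, y is the line along which they close (so a half turn about z gives the same grasp; the last joint's range is limited). The gripper opens to 93 mm and grips with 3 to 60 N. Pads are 15 mm wide; open, the fingers measure 128 mm over their backs; the gripper's body (75 mm by 188 mm) begins 65 mm behind the grasp point.
Start: joints at [-1.358, 0.13, 1.488, -0, 1.523, -0.085], TCP at [0.176, -0.574, 0.202] pointing down, gripper open.
Joint ranges: [-2.96, 2.96], [-0.89, 2.26], [0.02, 2.5], [-1.34, 4.48], [0, 2.73], [-2.66, 2.66]. Speed limits (rad/s): [2.39, 2.39, 2.79, 3.14, 3.14, 3.14].

INTERFACE

Orientations are given as a rotation vector (axis times angle).
In Python, from plant import robot gives the robot as it stands. The module is installed in compiled form; this text tells all that it offers.
- The arm moves only by the tool move_arm, never from a script. Its argument "deltas" is one flat list of numbers, 7 for each row, row after row: the shift along the tool's x, y, z in m, then the turn, a rotation vector about the tool's x, y, z in rad, then the opening, from 0 (shut) to 1 (fully open). A call has 1 to 12 rows; each row is the pose to reach, as a shift and turn from the pose commanded when the call began, along the tool's axes at that moment; what a row does not reach only later rows make up. A row lasts 1/8 s, in which the tool goes at most 62.5 mm and 10.7 degrees, less where a joint would pass 70% of its speed; a pose out of reach is approached as far as the arm can. A call with a gripper value outside its range is refused whole. The fingers move at their own pace and stop on an object; "squeeze" is the grip in N (left out, the last holds). Time passes only in rows, so rows that repeat a pose let the fingers close. It gives the time, the measured TCP pose, the force, the opening and the grip force at its end, in the units of the state.
- robot.read_state(): the state, without advancing time (a new reading comes with each control period).
- robot.read_camera(name): name is "scene" or "side" or "wrist"; returns (picture, depth): 480x640x3 uint8, red, green, blue; 480x640 float32, m along the optical axis (not along the pixel's ray), 0 where there is no reading.
- robot.camera_model(name): a dict with "K" (3x3 intrinsics, pixels), "k1" (the pictures are not rectified: a ray, as slopes to the right and down, at radius r is drawn at 1 + k1 r^2 times it, then the intrinsics apply), "R" (3x3) and "t" (3): a world point X has camera coordinates R X + t; the wrist camera has in their place "tool_from_camera" (4x4, takes a point from camera to tool coordinates, whose origin is the TCP and whose axes are the flange's). Camera axes: x right, y down, z forward; pixel columns grow to the right and rows downward; lengths in m; the calibration is good to about 2 mm. A picture is of the moment at which its call begins: read the wrist's pose just before it. camera_model takes no time and is no camera call.
- robot.close_job(): hands the job in; it is judged then, once.
Trained networks look in the newest picture that a camera, given by its name, has taken for a name from the list of things; names that differ only in an ending like _2 or _b are one class to them, and where a whole thing is asked for, a point or a joint stands for the part that bears it (a point fixed in the world has none). Each returns a list of dicts, best first, with "confidence" (0 to 1); they miss things now and then, are a little off and sometimes report something else, mostly with a low value. They report only what shows in the picture. A call takes as long as a camera call.
- robot.recognise(camera, label): "uv" ([column, row] in pixels, amid what is visible of it).
The state is a dict: "t": time; "q": joint angles; "dq": joint speeds; "joint_torque": joint torques, N m; "tool_pos": TCP position; "orientation": TCP orientation; "force": force on the tool from outside, world axes, zero at the start; "wrist_torque": the same for the moment, N m; "opening": finger opening in m; "gripper_force": force on a finger pad.
Only numpy, scipy, OpenCV 4.12 (cv2) and the standard library are available. Lean on these libraries where they do the work, as an engineer would, in place of code of your own. Each camera call takes 0.05 s, during which the arm holds its last target. There are 200 camera calls.

## Working session

There is one attempt and no reset: what is moved stays moved. The work goes in short steps, Python scripts to look and compute and a tool call to move; the robot and the scene stay as the last step left them, time stands still between calls to the robot, and variables do not carry over. Pictures are saved under pics/ and viewed, at most 10 in all, crops included, and the job is handed in when it is done.

Besides the shell and the picture viewer there is one more tool, called after "Call:" as name(argument=value, ...) on one line, values as JSON. move_arm: Moves the arm, as the interface text tells. Its arguments: {"type":"object","properties":{"deltas":{"type":"array","items":{"type":"number"}},"squeeze":{"type":"number"}},"required":["deltas"]}

```bash
mkdir -p pics; cat > h.py <<'E'
import numpy as np, cv2
from plant import robot
from scipy.spatial.transform import Rotation as R
def cloud(name):
    s=robot.read_state(); im,d=robot.read_camera(name); m=robot.camera_model(name)
    K=np.array(m["K"]);k1=m["k1"]
    v,u=np.mgrid[0:480,0:640].astype(float)
    x=(u-K[0,2])/K[0,0]; y=(v-K[1,2])/K[1,1]
    rd=np.hypot(x,y); r=rd.copy()
    for _ in range(10): r=rd/(1+k1*r*r)
    f=np.where(rd>0,r/np.maximum(rd,1e-12),1)
    P=np.stack([x*f*d,y*f*d,d],-1)
    if "R" in m: W=(P-np.array(m["t"]))@np.array(m["R"])
    else:
        T=np.array(m["tool_from_camera"]); P=P@T[:3,:3].T+T[:3,3]
        W=P@R.from_rotvec(s["orientation"]).as_matrix().T+np.array(s["tool_pos"])
    W[d<=0]=np.nan
    return im,W
def save(im,n): cv2.imwrite("pics/"+n,im[...,::-1])
E
python3 - <<'E'
from h import *
s=robot.read_state(); print(s["t"],s["tool_pos"],R.from_rotvec(s["orientation"]).as_matrix().round(3),robot.tips_ahead)
for c in("scene","side"):
    im,W=cloud(c); save(im,c+"0.png"); np.save(c+"W.npy",W); np.save(c+"I.npy",im)
    for l in("rack","corner_stop","rack_tubes","grid_rack","bottle","tip_box","jar"):
        for r in robot.recognise(c,l)[:2]:
            u,v=map(int,r["uv"]); print(c,l,r["confidence"],u,v,np.nanmedian(W[v-2:v+3,u-2:u+3].reshape(-1,3),0).round(3))
E
```

```text
0.0 [ 0.17594423 -0.57300131  0.20129895] [[ 0.956  0.293 -0.   ]
 [ 0.293 -0.956  0.002]
 [ 0.    -0.002 -1.   ]] 0.011
scene corner_stop 0.58 295 261 [0.663 0.079 0.058]
scene rack_tubes 0.75 349 228 [0.513 0.105 0.052]
scene grid_rack 0.69 230 154 [ 0.427 -0.307  0.012]
scene grid_rack 0.35 344 243 [0.534 0.109 0.027]
scene bottle 0.73 177 177 [ 0.638 -0.268  0.09 ]
scene tip_box 0.94 507 294 [0.499 0.452 0.067]
scene tip_box 0.26 342 243 [0.535 0.105 0.026]
scene jar 0.78 288 276 [0.69  0.086 0.045]
side rack 0.82 366 272 [0.51  0.131 0.052]
side corner_stop 0.77 312 245 [ 0.618  0.005 -0.   ]
side rack_tubes 0.78 368 256 [0.506 0.088 0.05 ]
side grid_rack 0.7 390 159 [ 0.439 -0.288  0.037]
side bottle 0.8 321 143 [ 0.612 -0.258  0.096]
side tip_box 0.85 409 443 [0.465 0.441 0.067]
side jar 0.97 279 261 [0.671 0.096 0.04 ]
side jar 0.27 392 160 [ 0.435 -0.285  0.038]
```

View pics/scene0.png

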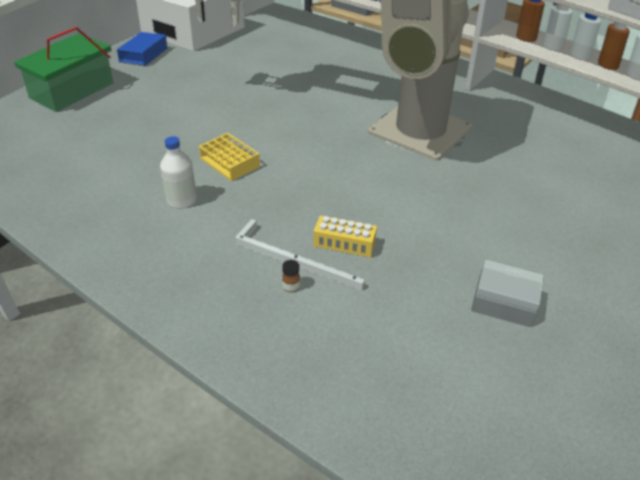

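View pics/side0.png

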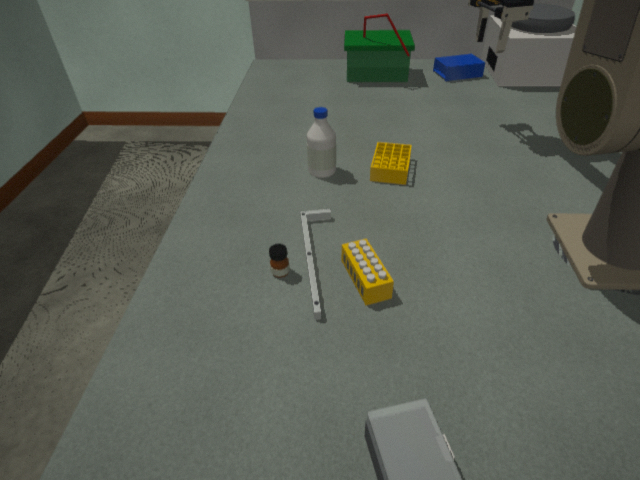

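```bash
python3 - <<'E'
from h import *
for c in("scene","side"):
    W=np.load(c+"W.npy"); im=np.load(c+"I.npy").astype(int)
    x,y,z=W[...,0],W[...,1],W[...,2]
    yel=(im[...,0]-im[...,2]>70)&(im[...,1]-im[...,2]>40)
    m=yel&(x>.4)&(x<.64)&(y>-.1)&(y<.3)&(z>.035)&(z<.06)
    p=W[m][:,:2]; print(c,"rack",m.sum(),np.nanmedian(z[m]),cv2.minAreaRect(p.astype(np.float32)))
    m=(z>.015)&(z<.03)&(x>.52)&(x<.75)&(y>-.18)&(y<.33)&~yel
    p=W[m][:,:2]; print("stop",m.sum(),np.nanmedian(z[m]),cv2.minAreaRect(p.astype(np.float32)))
    g=np.zeros((30,60),int)
    for a,b in p: g[int((a-.5)/.01)%30,int((b+.25)/.01)%60]+=1
    print("\n".join("%.2f "%(.5+.01*i)+"".join(" .:*#"[min(4,(n+2)//3)] for n in r) for i,r in enumerate(g) if r.any()))
E
```

```text
scene rack 643 0.04362649967728977 ((0.5134742856025696, 0.09629197418689728), (0.057324085384607315, 0.12527815997600555), 22.213438034057617)
stop 1235 0.02069697234352358 ((0.6241326928138733, 0.05497913062572479), (0.15553534030914307, 0.29345768690109253), 15.437698364257812)
0.52                                     .##*.                   
0.53                                  .#*#                       
0.54                               ..##*                         
0.55                              ..#.                           
0.56                              ..                             
0.58                *:                                           
0.59                *#                     ..:#*##               
0.60                *#                ..**########               
0.61                *#           ..*#########*.                  
0.62                :#.    ..:#########*.                        
0.63                .#::*#########.                              
0.64                 ######*:                                    
0.65                 #*.  
[... 908 characters left out ...]

0.59                *#                     .*#####.              
0.60                *#               ..*########*.               
0.61                .#.         ::*#######::                     
0.62                .##    .**######*:                           
0.63                .##**#####*:                                 
0.64                 *##*::                                      
0.65                 .               .#*                         
0.66                                   #                         
0.67                                   #*                        
0.68                                   #.                        
0.69                                  :
```

Both views agree. In the scene picture the rack is at about (345,236), the stop's corner at (240,237), the fence runs to (362,282), and the jar stands behind it at (290,276). Next I fit the fence and the rack in the stop's frame.

```bash
cat >> h.py <<'E'
from scipy.optimize import minimize
def fitstop(p):
    # p: Nx2 top points of L; params cx,cy,th ; signed-box distance
    def loss(q):
        c,s=np.cos(q[2]),np.sin(q[2]); d=p-q[:2]; X=d[:,0]*c+d[:,1]*s; Y=-d[:,0]*s+d[:,1]*c
        bx=lambda cx,cy,hx,hy: np.hypot(np.maximum(abs(X-cx)-hx,0),np.maximum(abs(Y-cy)-hy,0))
        e=np.minimum(bx(.006,.134,.006,.146),bx(-.0215,-.006,.0335,.006))
        return np.minimum(e,.01).mean()+0.02*abs(np.median(X[(Y>.02)])-.006)
    b=None
    for th in(.15,.2,.25):
        r=minimize(loss,[.635,-.075,th],method="Nelder-Mead",options=dict(maxiter=2000,xatol=1e-5,fatol=1e-8))
        if b is None or r.fun<b.fun:b=r
    return b.x,b.fun
def tofence(q,xy):
    c,s=np.cos(q[2]),np.sin(q[2]); d=np.asarray(xy)-q[:2]
    return np.stack([d[...,0]*c+d[...,1]*s,-d[...,0]*s+d[...,1]*c],-1)
def toworld(q,xy):
    c,s=np.cos(q[2]),np.sin(q[2]); x,y=xy
    return np.array([q[0]+x*c-y*s,q[1]+x*s+y*c])
def delta(q,fx,fy,z,th=None):
    "tool-frame delta from the current pose to fence-frame TCP point, tool x along fence x, pointing down"
    s=robot.read_state(); M=R.from_rotvec(s["orientation"]).as_matrix()
    th=q[2] if th is None else th
    T=np.array([[np.cos(th),np.sin(th),0],[np.sin(th),-np.cos(th),0],[0,0,-1]])
    w=np.r_[toworld(q,(fx,fy)),z]
    return np.r_[M.T@(w-s["tool_pos"]),R.from_matrix(M.T@T).as_rotvec()].round(4),w.round(4)
E
python3 - <<'E'
from h import *
Q=[]
for c in("scene","side"):
    W=np.load(c+"W.npy"); im=np.load(c+"I.npy").astype(int)
    x,y,z=W[...,0],W[...,1],W[...,2]
    yel=(im[...,0]-im[...,2]>70)&(im[...,1]-im[...,2]>40)
    m=(z>.017)&(z<.028)&(x>.565)&(x<.66)&(y>-.18)&(y<.33)&~yel
    q,f=fitstop(W[m][:,:2]); Q.append(q); print(c,q.round(4),f)
q=np.mean(Q,0); np.save("q.npy",q)
for c in((.5135,.0963),(.5094,.0966)): print(tofence(q,c))
for n,c in dict(bottle=(.63,-.265),jar=(.685,.09),tip=(.49,.45),grid=(.43,-.30)).items(): print(n,tofence(q,c))
print(delta(q,-.17,.14,.1))
E
```

```text
scene [ 0.6402 -0.0778  0.1774] 0.00013600955760659594
side [ 0.6366 -0.0766  0.1742] 0.00021067430302074624
[-0.09264592  0.19264426]
[-0.09663027  0.19365663]
bottle [-0.04112374 -0.18346132]
jar [0.07510964 0.15645014]
tip [-0.05393023  0.5450035 ]
grid [-0.2441625  -0.18294683]
(array([ 4.360e-01, -4.986e-01,  1.023e-01,  1.000e-04,  0.000e+00,
        1.220e-01]), array([0.4465, 0.0309, 0.1   ]))
```

```bash
python3 - <<'E'
from h import *
q=np.load("q.npy"); d,w=delta(q,-.165,.19,.12); print(d,w)
E
```

```text
[ 4.470e-01 -5.476e-01  8.230e-02  1.000e-04  0.000e+00  1.220e-01] [0.4427 0.081  0.12  ]
```

Call:
move_arm(deltas=[0.02,-0.025,0,0,0,0.01,0.8,0.06,-0.075,0,0,0,0.02,0.8,0.1,-0.125,0,0,0,0.03,0.8,0.14,-0.175,0,0,0,0.04,0.8,0.18,-0.225,0.01,0,0,0.05,0.8,0.22,-0.275,0.02,0,0,0.06,0.8,0.26,-0.325,0.03,0,0,0.07,0.8,0.3,-0.37,0.04,0,0,0.08,0.8,0.34,-0.415,0.05,0,0,0.1,0.8,0.38,-0.465,0.065,0,0,0.11,0.8,0.42,-0.515,0.075,0,0,0.12,0.8,0.447,-0.548,0.082,0,0,0.122,0.8])

```text
t: 2.3
tool_pos: [0.4432, 0.0838, 0.1203]
orientation: [3.129, 0.277, 0.002]
force: [0.8, -1.1, -0.0]
opening: 0.0745
gripper_force: 0.0
```

```bash
python3 - <<'E'
from h import *
q=np.load("q.npy"); s=robot.read_state(); print(s["t"],tofence(q,s["tool_pos"][:2]),s["tool_pos"],s["force"],s["opening"])
im,W=cloud("wrist"); save(im,"w1.png"); m=(W[...,2]>.04)&(W[...,2]<.06); print(m.sum())
yel=(im[...,0].astype(int)-im[...,2]>70); p=W[m&yel]; print(np.nanmedian(p[:,2]),cv2.minAreaRect(tofence(q,p[:,:2]).astype(np.float32)))
x,y,z=W[...,0],W[...,1],W[...,2]
m=(z>.017)&(z<.028)&(x>.555)&(x<.67)&~yel; print(m.sum())
print(fitstop(W[m][:,:2]),np.nanmedian(z[abs(z)<.01]))
print(delta(q,-.165,.19,.021))
E
```

```text
2.3 [-0.16406324  0.19259509] [0.44319178 0.08376242 0.12033526] [ 0.78326438 -1.08505783 -0.00720595] 0.074480712837678
15605
0.0451047044146865 ((-0.09594166278839111, 0.1944752186536789), (0.050404660403728485, 0.12158377468585968), 11.618230819702148)
1788
(array([ 0.635, -0.075,  0.15 ]), np.float64(nan)) 3.3023040938509607e-06
(array([-0.0026,  0.0081,  0.0979, -0.0035, -0.0009,  0.0027]), array([0.4427, 0.081 , 0.021 ]))
  return _methods._mean(a, axis=axis, dtype=dtype,
  ret = ret.dtype.type(ret / rcount)
```

View pics/w1.png

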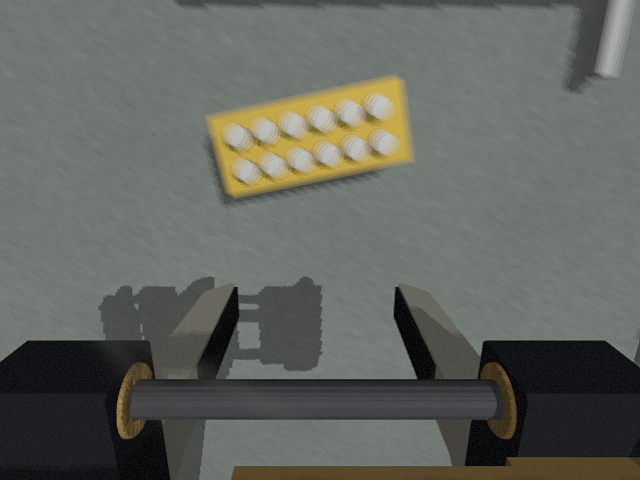

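The wrist view shows the rack at about (310,135), fingers well in front of it and the end stop at (610,40). It agrees with the fit: the rack is at (-96, 194) mm, turned 11.6°. Next I descend.

Call:
move_arm(deltas=[0,-0.001,0.02,0,0,0,0.8,0,-0.002,0.045,0,0,0,0.8,0,-0.004,0.07,0,0,0,0.8,0,-0.004,0.088,0,0,0,0.8,0,-0.004,0.098,0,0,0,0.8,0,-0.004,0.098,0,0,0,0.8])

```text
t: 3.1
tool_pos: [0.4414, 0.0853, 0.0219]
orientation: [3.129, 0.276, -0.002]
force: [-0.6, -0.5, -0.5]
opening: 0.0744
gripper_force: 0.0
```

Call:
move_arm(deltas=[0.006,0,0,0,0,0,0.8,0.013,0,0,0,0,0,0.8,0.02,0,0,0,0,0,0.8,0.027,0,0,0,0,0,0.8,0.033,0,0,0,0,0,0.8,0.039,0,0,0,0,0,0.8,0.045,0,0,0,0,0,0.8,0.051,0,0,0,0,0,0.8,0.057,0,0,0,0,0,0.8,0.063,0,0,0,0,0,0.8,0.069,0,0,0,0,0,0.8,0.075,0,0,0,0,0,0.8])

```text
t: 4.6
tool_pos: [0.5161, 0.0985, 0.0223]
orientation: [3.129, 0.276, -0.0]
force: [-2.4, -0.3, 0.8]
opening: 0.0744
gripper_force: 1.5
```

```bash
cat >> h.py <<'E'
def look(n=None):
    q=np.load("q.npy"); s=robot.read_state(); print(s["t"],"tcp",tofence(q,s["tool_pos"][:2]).round(4),s["tool_pos"][2].round(4),"F",np.round(s["force"],1))
    for c in("scene","side"):
        im,W=cloud(c); z=W[...,2]; i=im.astype(int); f=tofence(q,W[...,:2])
        m=(i[...,0]-i[...,2]>70)&(i[...,1]-i[...,2]>40)&(z>.037)&(z<.06)&(abs(f[...,0]+.06)<.12)&(f[...,1]>-.05)&(f[...,1]<.3)
        print(c,m.sum(),cv2.minAreaRect(f[m].astype(np.float32)))
        if n: save(im[130:330,180:480].repeat(2,0).repeat(2,1),c+n)
E
python3 -c "from h import *;look()"
```

```text
4.6 tcp [-0.0897  0.1944] 0.0223 F [-2.4 -0.3  0.8]
scene 651 ((-0.053565673530101776, 0.1868441104888916), (0.0579497404396534, 0.12600408494472504), 0.22112858295440674)
side 727 ((-0.05516080558300018, 0.18899698555469513), (0.05225200206041336, 0.12668634951114655), 0.17701824009418488)
```

Call:
move_arm(deltas=[0.005,0,0,0,0,0,0.8,0.01,0,0,0,0,0,0.8,0.015,0,0,0,0,0,0.8,0.019,0,0,0,0,0,0.8,0.022,0,0,0,0,0,0.8,0.024,0,0,0,0,0,0.8,0.026,0,0,0,0,0,0.8])

```text
t: 5.58
tool_pos: [0.5414, 0.1031, 0.0224]
orientation: [-3.129, -0.276, 0.0]
force: [-3.2, -0.8, 2.0]
opening: 0.0744
gripper_force: 1.8
```

Call:
move_arm(deltas=[0.001,0,0,0,0,0,0.8,0.002,0,0,0,0,0,0.8,0.003,0,0,0,0,0,0.8,0.003,0,0,0,0,0,0.8])

```text
t: 6.08
tool_pos: [0.5442, 0.1036, 0.0223]
orientation: [-3.129, -0.276, 0.001]
force: [-4.1, 0.1, 2.8]
opening: 0.0743
gripper_force: 2.2
```

Call:
move_arm(deltas=[0.001,0,0,0,0,0,0.8,0.002,0,0,0,0,0,0.8,0.003,0,0,0,0,0,0.8,0.003,0,0,0,0,0,0.8])

```text
t: 6.58
tool_pos: [0.5442, 0.1036, 0.0222]
orientation: [3.129, 0.276, -0.01]
force: [-19.3, -2.3, 16.0]
opening: 0.0744
gripper_force: 9.9
```

```bash
python3 -c "from h import *;look()"
```

```text
6.575 tcp [-0.0611  0.1945] 0.0222 F [-19.3  -2.3  16. ]
scene 669 ((-0.024202877655625343, 0.1872880458831787), (0.12568876147270203, 0.06004283204674721), 89.69677734375)
side 713 ((-0.02766256220638752, 0.18890380859375), (0.12546369433403015, 0.052240364253520966), 89.93246459960938)
```

Call:
move_arm(deltas=[-0.005,0,0,0,0,0,0.8,-0.02,0,0,0,0,0,0.8,-0.035,0,0,0,0,0,0.8,-0.04,0,-0.02,0,0,0,0.6,-0.04,0,-0.06,0,0,0,0.3,-0.04,0,-0.1,0,0,0,0.1,-0.04,0,-0.11,0,0,0,0.1,-0.04,0,-0.11,0,0,0,0.1])

```text
t: 7.68
tool_pos: [0.5087, 0.0972, 0.1327]
orientation: [-3.129, -0.276, -0.003]
force: [-1.2, 0.4, -0.3]
opening: 0.0288
gripper_force: 0.0
```

```bash
python3 - <<'E'
from h import *
look(); q=np.load("q.npy"); print(robot.read_state()["q"],robot.read_state()["opening"])
for a in(-np.pi/2,): print(delta(q,-.03,.285,.13,q[2]+a))
E
```

```text
7.675 tcp [-0.0972  0.1944] 0.1327 F [-1.2  0.4 -0.3]
scene 666 ((-0.024234531447291374, 0.18706095218658447), (0.05587317422032356, 0.12606337666511536), 0.8967307806015015)
side 823 ((-0.02757989801466465, 0.18905702233314514), (0.12648428976535797, 0.05198926106095314), 89.97785186767578)
[ 8.97413324e-02 -4.91684541e-02  1.80498514e+00  1.61472158e-05
  1.38767711e+00  1.48470356e+00] 0.0212977642859401
(array([ 6.8800e-02, -9.0500e-02,  5.0000e-04,  1.3000e-03,  1.6000e-03,
        1.5708e+00]), array([0.559 , 0.1982, 0.13  ]))
```

Call:
move_arm(deltas=[0.005,-0.01,0,0,0,-0.17,0.1,0.01,-0.02,0,0,0,-0.34,0.1,0.02,-0.03,0,0,0,-0.51,0.1,0.03,-0.04,0,0,0,-0.68,0.1,0.04,-0.05,0,0,0,-0.85,0.1,0.045,-0.06,0,0,0,-1.02,0.1,0.05,-0.07,0,0,0,-1.19,0.1,0.06,-0.08,0,0,0,-1.36,0.1,0.065,-0.085,0,0,0,-1.53,0.1,0.069,-0.0905,0,0,0,-1.571,0.1,0.069,-0.0905,0,0,0,-1.571,0.1])

```text
t: 9.15
tool_pos: [0.5594, 0.1984, 0.1311]
orientation: [-2.02, -2.405, 0.002]
force: [-0.3, -0.1, -0.2]
opening: 0.0091
gripper_force: 0.0
```

```bash
python3 - <<'E'
from h import *
q=np.load("q.npy"); s=robot.read_state();print(tofence(q,s["tool_pos"][:2]),s["opening"]); print(delta(q,-.03,.285,.022,q[2]+np.pi/2))
E
```

```text
[-0.02957282  0.28516131] 0.009119517352908878
(array([-2.000e-04, -2.000e-04,  1.091e-01, -1.800e-03,  1.000e-04,
       -2.000e-03]), array([0.559 , 0.1982, 0.022 ]))
```

Call:
move_arm(deltas=[0,0,0.03,0,0,0,0.1,0,0,0.06,0,0,0,0.1,0,0,0.085,0,0,0,0.1,0,0,0.1,0,0,0,0.1,0,0,0.108,0,0,0,0.1,0,0,0.108,0,0,0,0.1])

```text
t: 9.9
tool_pos: [0.5599, 0.1982, 0.0243]
orientation: [-2.018, -2.407, 0.0]
force: [0.2, 0.6, 0.8]
opening: 0.0092
gripper_force: 0.0
```

Call:
move_arm(deltas=[-0.006,0,0,0,0,0,0.1,-0.013,0,0,0,0,0,0.1,-0.02,0,0,0,0,0,0.1,-0.026,0,0,0,0,0,0.1,-0.032,0,0,0,0,0,0.1,-0.038,0,0,0,0,0,0.1,-0.044,0,0,0,0,0,0.1,-0.05,0,0,0,0,0,0.1,-0.056,0,0,0,0,0,0.1])

```text
t: 11.02
tool_pos: [0.5699, 0.143, 0.0245]
orientation: [-2.017, -2.408, -0.001]
force: [-1.7, 4.5, 3.7]
opening: 0.0092
gripper_force: 2.5
```

```bash
python3 -c "from h import *;look('2.png')"
```

```text
11.025 tcp [-0.0289  0.2288] 0.0245 F [-1.7  4.5  3.7]
scene 509 ((-0.024403143674135208, 0.1573157012462616), (0.12568552792072296, 0.05509600788354874), 89.35945129394531)
side 174 ((-0.019167114049196243, 0.17521712183952332), (0.10098044574260712, 0.04686737060546875), 83.35276794433594)
```

View pics/side2.png

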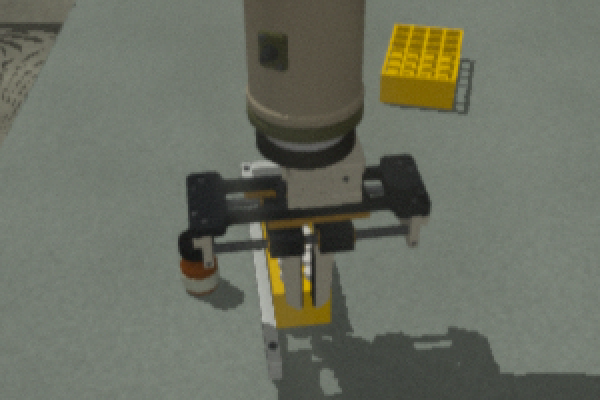

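The side crop shows the rack flat along the fence. A gripper tab at (205,245) appears over the jar at (198,270), so I check that clearance before going on.

```bash
python3 - <<'E'
from h import *
q=np.load("q.npy")
for c in("scene","side"):
    im,W=cloud(c); f=tofence(q,W[...,:2]); z=W[...,2]
    m=(abs(f[...,0]-.07)<.03)&(abs(f[...,1]-.2)<.08)&(z>.01)
    for a,b in((.01,.04),(.04,.065),(.065,.08),(.08,.1),(.1,.13)):
        k=m&(z>a)&(z<b)
        if k.sum(): print(c,a,b,k.sum(),np.percentile(f[k],[2,98],axis=0).round(3).tolist())
    for r in robot.recognise(c,"jar")[:1]:
        u,v=map(int,r["uv"]); print(r["confidence"],tofence(q,W[v,u,:2]),W[v,u,2])
E
```

```text
scene 0.01 0.04 216 [[0.059, 0.137], [0.085, 0.168]]
scene 0.04 0.065 259 [[0.051, 0.135], [0.082, 0.166]]
scene 0.1 0.13 77 [[0.052, 0.195], [0.059, 0.263]]
0.73 [0.07981599 0.1543955 ] 0.05053491457581726
side 0.01 0.04 224 [[0.046, 0.151], [0.08, 0.17]]
side 0.04 0.065 143 [[0.056, 0.141], [0.079, 0.168]]
side 0.1 0.13 9 [[0.049, 0.262], [0.055, 0.265]]
0.8 [0.07149138 0.16601301] 0.027544532772161606
```

Everything on the gripper side is above 100 mm and the jar top is at 60 mm, so it is clear. I keep sliding.

Call:
move_arm(deltas=[-0.006,0,0,0,0,0,0.1,-0.012,0,0,0,0,0,0.1,-0.018,0,0,0,0,0,0.1,-0.024,0,0,0,0,0,0.1,-0.03,0,0,0,0,0,0.1,-0.036,0,0,0,0,0,0.1,-0.042,0,0,0,0,0,0.1,-0.048,0,0,0,0,0,0.1,-0.054,0,0,0,0,0,0.1,-0.06,0,0,0,0,0,0.1,-0.066,0,0,0,0,0,0.1,-0.072,0,0,0,0,0,0.1])

```text
t: 12.82
tool_pos: [0.5824, 0.0719, 0.0243]
orientation: [-2.018, -2.408, 0.0]
force: [-3.9, 2.8, -0.5]
opening: 0.0091
gripper_force: 1.8
```

```bash
python3 -c "from h import *;look()"
```

```text
12.825 tcp [-0.0291  0.1565] 0.0243 F [-3.9  2.8 -0.5]
scene 470 ((-0.022384148091077805, 0.08559004217386246), (0.128696009516716, 0.05398755148053169), 88.32202911376953)
side 166 ((-0.024678027257323265, 0.09029018878936768), (0.11573032289743423, 0.045935992151498795), 89.89259338378906)
```

Call:
move_arm(deltas=[-0.005,0,0,0,0,0,0.1,-0.01,0,0,0,0,0,0.1,-0.014,0,0,0,0,0,0.1,-0.017,0,0,0,0,0,0.1,-0.019,0,0,0,0,0,0.1,-0.021,0,0,0,0,0,0.1,-0.021,0,0,0,0,0,0.1])

```text
t: 13.8
tool_pos: [0.5864, 0.0516, 0.0246]
orientation: [2.017, 2.408, 0.001]
force: [-0.8, 3.7, 3.4]
opening: 0.0092
gripper_force: 1.8
```

Call:
move_arm(deltas=[-0.001,0,0,0,0,0,0.1,-0.002,0,0,0,0,0,0.1,-0.003,0,0,0,0,0,0.1,-0.003,0,0,0,0,0,0.1])

```text
t: 14.3
tool_pos: [0.5867, 0.0488, 0.0245]
orientation: [2.017, 2.408, 0.001]
force: [-0.6, 5.0, 4.9]
opening: 0.0094
gripper_force: 2.4
```

Call:
move_arm(deltas=[-0.001,0,0,0,0,0,0.1,-0.002,0,0,0,0,0,0.1,-0.002,0,0,0,0,0,0.1])

```text
t: 14.68
tool_pos: [0.5868, 0.0482, 0.0245]
orientation: [-2.016, -2.407, -0.003]
force: [-1.2, 10.4, 5.0]
opening: 0.0093
gripper_force: 5.5
```

```bash
python3 -c "from h import *;look()"
```

```text
14.675 tcp [-0.0288  0.1325] 0.0245 F [-1.2 10.4  5. ]
scene 459 ((-0.009960541501641273, 0.05519397556781769), (0.13547290861606598, 0.055054325610399246), 72.94178009033203)
side 174 ((-0.02622891031205654, 0.0647924542427063), (0.050750620663166046, 0.12776857614517212), 1.5049548149108887)
```

Call:
move_arm(deltas=[-0.001,0,0,0,0,0,0.1,-0.001,0,0,0,0,0,0.1])

```text
t: 15.02
tool_pos: [0.5869, 0.0482, 0.0245]
orientation: [-2.015, -2.407, -0.004]
force: [-2.0, 13.7, 6.0]
opening: 0.0094
gripper_force: 7.3
```

Call:
move_arm(deltas=[0.01,0,0,0,0,0,0.1,0.03,0,0,0,0,0,0.1,0.04,0,-0.02,0,0,0,0.1,0.04,0,-0.06,0,0,0,0.1,0.04,0,-0.11,0,0,0,0.1,0.02,-0.05,-0.12,0,0,0,0.3,0,-0.1,-0.12,0,0,0,0.5,0,-0.12,-0.12,0,0,0,0.6,0,-0.12,-0.12,0,0,0,0.6])

```text
t: 16.15
tool_pos: [0.4687, 0.0245, 0.1458]
orientation: [2.017, 2.406, 0.002]
force: [0.6, -0.5, 0.7]
opening: 0.0448
gripper_force: 0.0
```

```bash
python3 - <<'E'
from h import *
look('3.png'); q=np.load("q.npy")
print(delta(q,-.09,.068,.145,q[2]))
E
```

```text
16.15 tcp [-0.1493  0.1298] 0.1458 F [ 0.6 -0.5  0.7]
scene 594 ((-0.0238190945237875, 0.06079436466097832), (0.05652989074587822, 0.1264103800058365), 1.7815332412719727)
side 591 ((-0.027874840423464775, 0.06300371140241623), (0.05212898924946785, 0.12791341543197632), 0.3047640919685364)
(array([-6.2000e-02,  5.8000e-02,  8.0000e-04,  2.2000e-03, -1.3000e-03,
        1.5712e+00]), array([ 0.5379, -0.026 ,  0.145 ]))
```

View pics/side3.png

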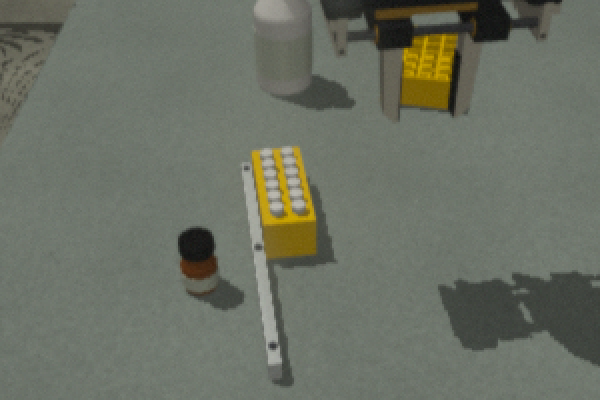

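The side crop shows the rack docked against the fence and end stop, around (285,200). The end push may have left a small yaw of about 0.3°, so I give the long side one light press to square it.

Call:
move_arm(deltas=[-0.01,0.005,0,0,0,0.17,0.65,-0.02,0.01,0,0,0,0.34,0.65,-0.03,0.015,0,0,0,0.51,0.65,-0.035,0.02,0,0,0,0.68,0.65,-0.04,0.025,0,0,0,0.85,0.65,-0.045,0.03,0,0,0,1.02,0.65,-0.05,0.035,0,0,0,1.19,0.65,-0.06,0.039,0,0,0,1.36,0.65,-0.065,0.039,0,0,0,1.53,0.65,-0.065,0.039,0,0,0,1.571,0.65,-0.065,0.039,0,0,0,1.571,0.65])

```text
t: 17.62
tool_pos: [0.5196, -0.0322, 0.1444]
orientation: [3.129, 0.277, -0.0]
force: [0.6, -0.3, 0.6]
opening: 0.0609
gripper_force: 0.0
```

Call:
move_arm(deltas=[0,0,0.03,0,0,0,0.65,0,0,0.07,0,0,0,0.65,0,0,0.1,0,0,0,0.65,0,0,0.115,0,0,0,0.65,0,0,0.121,0,0,0,0.65,0,0,0.121,0,0,0,0.65])

```text
t: 18.38
tool_pos: [0.5194, -0.0325, 0.024]
orientation: [3.129, 0.276, 0.001]
force: [0.3, -0.1, -0.3]
opening: 0.0605
gripper_force: 0.0
```

```bash
python3 - <<'E'
from h import *
q=np.load("q.npy"); print(delta(q,-.0625,.065,.0245,q[2]))
E
```

```text
(array([ 0.0468, -0.0002, -0.0005,  0.0003, -0.0008,  0.0004]), array([ 0.5655, -0.0241,  0.0245]))
```

Call:
move_arm(deltas=[0.01,0,0,0,0,0,0.65,0.02,0,0,0,0,0,0.65,0.03,0,0,0,0,0,0.65,0.037,0,0,0,0,0,0.65,0.042,0,0,0,0,0,0.65,0.045,0,0,0,0,0,0.65,0.047,0,0,0,0,0,0.65,0.047,0,0,0,0,0,0.65])

```text
t: 19.38
tool_pos: [0.565, -0.0243, 0.0233]
orientation: [-3.129, -0.276, 0.0]
force: [0.0, 0.5, 0.4]
opening: 0.0609
gripper_force: 0.0
```

Call:
move_arm(deltas=[0.001,0,0,0,0,0,0.65,0.002,0,0,0,0,0,0.65,0.002,0,0,0,0,0,0.65])

```text
t: 19.75
tool_pos: [0.5665, -0.024, 0.0233]
orientation: [-3.129, -0.276, 0.002]
force: [-4.1, 0.5, 3.4]
opening: 0.0603
gripper_force: 1.6
```

Call:
move_arm(deltas=[0.001,0,0,0,0,0,0.65,0.002,0,0,0,0,0,0.65,0.002,0,0,0,0,0,0.65])

```text
t: 20.12
tool_pos: [0.5667, -0.0239, 0.0232]
orientation: [-3.129, -0.276, 0.007]
force: [-12.9, -1.0, 10.0]
opening: 0.0607
gripper_force: 6.6
```

Call:
move_arm(deltas=[-0.01,0,0,0,0,0,0.65,-0.03,0,0,0,0,0,0.65,-0.05,0,0,0,0,0,0.65,-0.06,0,-0.04,0,0,0,0.65,-0.07,0,-0.09,0,0,0,0.65,-0.09,0,-0.13,0,0,0,0.65,-0.09,0,-0.13,0,0,0,0.65])

```text
t: 21.0
tool_pos: [0.4824, -0.04, 0.1576]
orientation: [3.127, 0.275, 0.012]
force: [1.2, -0.6, -0.2]
opening: 0.0602
gripper_force: 0.0
```

```bash
python3 - <<'E'
from h import *
look('4.png'); im,W=cloud("wrist"); save(im,"w4.png")
E
```

```text
21.0 tcp [-0.1471  0.0639] 0.1576 F [ 1.2 -0.6 -0.2]
scene 584 ((-0.024056361988186836, 0.060473185032606125), (0.05597672238945961, 0.1277230829000473), 0.28021159768104553)
side 601 ((-0.027804451063275337, 0.06349007785320282), (0.12617823481559753, 0.05223558098077774), 89.95568084716797)
```

View pics/w4.png

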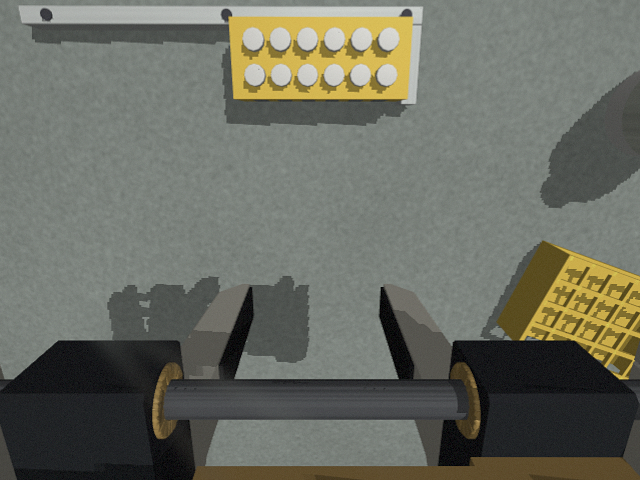

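The wrist view shows the rack centred at about (322,58), parallel to the fence and against the end stop at (412,60). The fingers are clear of it.

```bash
python3 -c "from plant import robot;print(robot.close_job())"
```

```text
the job is handed in; nothing more can be done
None
```

The rack sits flush against the long fence and the end stop, the gripper is clear of it, and the job was handed in at about 21 s of the 64 s; no verdict came back.

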